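# Sort an unmarked glaze jar by weight and stow it against its lane's buffer

### The job

Nobody knows how much is left in the closed white jar with the black cap: grip it, lift it a few centimetres clear of the bench and hold it still for a second to judge its weight. Stand it upright in the mouth of the matching lane and let go of it there (set it down, do not drop it): under 350 g in the lane with one brass stud on its back stop, 350 to 600 g in the lane with two studs, over 600 g in the lane with three (within 50 g of a limit either neighbour will do). Then push it from the front, feeling your way back along the lane floor until it bears on the sprung buffer with about 10 N, keep that up for a second, and leave it standing there; never drive it hard into the buffer (20 N is too much), never tip it over, and do not disturb the cup or the tape roll.

Things in the scene. Friction and masses are not known exactly. Their poses are not given: they have to be found in the camera images.
- jar: The glaze jar: closed white cylindrical plastic jar with a black screw cap (fixed), 60 mm in diameter, 80 mm tall, standing upright on the bench. Origin: centre of its underside, z up. Its mass is hidden: anywhere from 160 to 840 g.
- lane_light: Fixed wooden lane; its back stop bears ONE round brass stud (light jars). In mm: 260 long (own x, into the lane, away from the robot; open mouth at x=-130), 83 wide. Floor 6 thick: a jar stands 6 above the bench. Side rails 22 high, 67 apart inside, centred on y=0. Origin: centre of underside. Set a jar down in the mouth with its centre at own x=-115 to -45, best -85.
- lane_part: Fixed wooden lane; its back stop bears TWO brass studs (part-used jars). In mm: 260 long (own x, into the lane, away from the robot; open mouth at x=-130), 83 wide. Floor 6 thick: a jar stands 6 above the bench. Side rails 22 high, 67 apart inside, centred on y=0. Origin: centre of underside. Set a jar down in the mouth with its centre at own x=-115 to -45, best -85.
- lane_full: Fixed wooden lane; its back stop bears THREE brass studs (full jars). In mm: 260 long (own x, into the lane, away from the robot; open mouth at x=-130), 83 wide. Floor 6 thick: a jar stands 6 above the bench. Side rails 22 high, 67 apart inside, centred on y=0. Origin: centre of underside. Set a jar down in the mouth with its centre at own x=-115 to -45, best -85.
- stop_light: Wooden block 36x83x54 mm at the back of lane_light, ONE round brass stud on top; origin: centre of underside, at lane x=112 mm. Before it a plate, clamped at a depth not reported, differing by lane, bears a rubber buffer 60 wide, 44 tall, on springs (2.5 N/mm, 11 mm travel, then hard). A jar touches the buffer when its centre is somewhere from lane x=4 to 34 mm.
- stop_part: Wooden block 36x83x54 mm at the back of lane_part, TWO brass studs on top; origin: centre of underside, at lane x=112 mm. Before it a plate, clamped at a depth not reported, differing by lane, bears a rubber buffer 60 wide, 44 tall, on springs (2.5 N/mm, 11 mm travel, then hard). A jar touches the buffer when its centre is somewhere from lane x=4 to 34 mm.
- stop_full: Wooden block 36x83x54 mm at the back of lane_full, THREE brass studs on top; origin: centre of underside, at lane x=112 mm. Before it a plate, clamped at a depth not reported, differing by lane, bears a rubber buffer 60 wide, 44 tall, on springs (2.5 N/mm, 11 mm travel, then hard). A jar touches the buffer when its centre is somewhere from lane x=4 to 34 mm.
- cup: Bystander: loose unglazed terracotta cup, 71 mm wide, 77 mm tall. Origin: centre of underside.
- tape_roll: Bystander: loose roll of blue masking tape lying flat, 108 mm wide, 24 mm tall. Origin: centre of underside.
There are look-alikes about, which are no part of the job. What is shaped like the jar but green is not meant.

How it is judged:
By the outcome, as a careful person would: the job done as asked, in the order asked, and still so for the second after the job is handed in, with the robot touching nothing.
It also fails if it takes over 64 s, if anything falls off the work surface, if the arm or the gripper's body presses on something with over 40 N, if the wrist force passes 120 N, or if a joint passes its speed limit or range.

### The arm

A 7-joint arm with a two-finger parallel gripper is mounted at the origin on a cart in front of the work surface, level with it; the furniture and walls round the work are solid. World frame = base frame: x ahead of the robot, y to its left, z up, the work surface at z = 0. Lengths are in mm, angles in rad, forces in N, time in s.
With the tool pointing down it reaches from about 400 to 875 mm from the base axis. Payload 4.4 kg.
Tool frame: the origin (TCP) lies midway between the tips of the shut fingers; the grasp point (between the pads) lies ctrl.grip_depth behind it (ctrl.grip_depth is the distance from the TCP to the grasp point, in mm); z points along the fingers, y is the line along which they close (so a half turn about z gives the same grasp; the last joint's range is limited). The gripper opens to 85 mm and grips with 20 to 120 N. Pads are 22 mm wide; open, the fingers measure 114 mm over their backs; the gripper's body (76 mm by 85 mm) begins 54 mm behind the grasp point. The pads swing forward as they close: fully open they stand 13 mm farther back than shut.
Start: joints at [-1.294, 0.628, 0.038, 1.517, -0.027, 0.996, -0.02], TCP at [218.458, 612.204, 231.313] pointing down, gripper open.
Joint ranges: [-3.06, 3.06], [-0.37, 2.12], [-1.25, 1.32], [0.18, 2.47], [-1.1, 4.24], [0.23, 1.98], [-2.94, 2.94]. Speed limits (rad/s): [2.57, 2.57, 3.14, 3.14, 3.14, 3.14, 3.14].

### API

Orientations are given as [roll, pitch, yaw] about the fixed x, y, z axes, in that order (R = Rz(yaw) Ry(pitch) Rx(roll)).
In Python, from cell import ctrl gives the robot as it stands.
- The arm moves only by the tool carry_out, never from a script. Its argument "deltas" is one flat list of numbers, 7 for each row, row after row: the turn, a rotation vector about the tool's x, y, z in degrees, then the shift along the tool's x, y, z in m, then the closure, from -1 (fully open) to 1 (shut). In form: [wx, wy, wz, dx, dy, dz, claw, wx, wy, wz, dx, dy, dz, claw, ...]. A call has 1 to 12 rows; each row shifts and turns the commanded pose from where the row before left it, along the tool's axes as they then stand; what a row does not reach is not made up. A row lasts 1/8 s, in which the tool goes at most 62.5 mm and 10.7 degrees, less where a joint would pass 70% of its speed; a pose out of reach is approached as far as the arm can. A call with a gripper value outside its range is refused whole. The fingers move at their own pace and stop on an object; the grip force is fixed at half the most. Time passes only in rows, so rows that do not move let the fingers close. It gives the time, the measured TCP pose, the force, the opening and the grip force at its end, in the units of the state.
- ctrl.read_state(): the state, without advancing time (a new reading comes with each control period).
- ctrl.get_image(name): name is "side" or "top"; returns the picture (384x512x3 uint8, red, green, blue); there is no depth.
- ctrl.calibration(name): a dict with "mtx" (3x3 intrinsics, pixels), "distortion" ([k1, k2, p1, p2, k3] as OpenCV has them; the pictures are not rectified), "R" (3x3) and "t" (3): a world point X has camera coordinates R X + t. Camera axes: x right, y down, z forward; pixel columns grow to the right and rows downward; lengths in mm; the calibration is good to about 2 mm. A picture is of the moment at which its call begins. calibration takes no time and is no camera call.
- ctrl.finish_job(): hands the job in; it is judged then, once.
The state is a dict: "clock": time; "qpos": joint angles; "qd": joint speeds; "tau": joint torques, N m; "eef_pos": TCP position; "tool_rot": TCP orientation; "force": force on the tool from outside, world axes, zero at the start; "torque": the same for the moment, N m; "width": finger opening in mm; "gripper_force": force on a finger pad.
Only numpy, scipy, OpenCV 4.12 (cv2) and the standard library are available. Lean on these libraries where they do the work, as an engineer would, in place of code of your own. Each camera call takes 0.05 s, during which the arm holds its last target. There are 200 camera calls.

## Working session

There is one attempt and no reset: what is moved stays moved. The work goes in short steps, Python scripts to look and compute and a tool call to move; the robot and the scene stay as the last step left them, time stands still between calls to the robot, and variables do not carry over. Pictures are saved under pics/ and viewed, at most 10 in all, crops included, and the job is handed in when it is done.

Besides the shell and the picture viewer there is one more tool, called as name(argument=value, ...) on one line, values as JSON. carry_out: Moves the arm, as the interface text tells. Its arguments: {"type":"object","properties":{"deltas":{"type":"array"}},"required":["deltas"]}

```bash
mkdir -p pics
python3 - <<'E'
from cell import ctrl
import cv2
for n in("side","top"):
    cv2.imwrite(f"pics/{n}0.png",ctrl.get_image(n)[:,:,::-1])
    c=ctrl.calibration(n);print(n,c)
print(ctrl.read_state(),ctrl.grip_depth)
E
```

```text
side {'mtx': array([[489.12478671,   0.        , 257.63273761],
       [  0.        , 489.12478671, 187.41969618],
       [  0.        ,   0.        ,   1.        ]]), 'distortion': array([-0.13997944,  0.        ,  0.        ,  0.        ,  0.        ]), 'R': array([[ 0.96894974, -0.24720554,  0.00508191],
       [-0.14676101, -0.59154417, -0.79280307],
       [ 0.19899149,  0.7674405 , -0.6094567 ]]), 't': array([-522.64018283,  137.6828252 ,  962.84079063])}
top {'mtx': array([[423.22655902,   0.        , 252.63993504],
       [  0.        , 423.22655902, 189.58701825],
       [  0.        ,   0.        ,   1.        ]]), 'distortion': array([0.03087759, 0.        , 0.        , 0.        , 0.        ]), 'R': array([[ 2.97620692e-02, -9.99556968e-01, -2.96142934e-04],
       [-9.88027756e-01, -2.93739119e-02, -1.51454043e-01],
       [ 1.51378245e-01,  4.80018315e-03, -9.88464256e-01]]), 't': array([  44.57178831,  551.33127358, 1042.23116842])}
{'clock': 0.1, 'qpos': array([-1.29380199,  0.62925651,  0.03844859,  1.51825504, -0.02700548,
        0.99627245, -0.02001477]), 'qd': array([-1.22830829e-03, -1.97377999e-03, -9.65281754e-04, -2.76892849e-03,
        8.79847722e-04, -2.93738258e-04, -9.36603259e-05]), 'tau': array([ 3.03106841e-03, -5.64540124e+01,  1.23040672e+00, -1.93975085e+01,
        1.13212122e-02,  5.39795874e-03, -1.11052739e-05]), 'eef_pos': array([218.26664225, 611.68045906, 230.48337935]), 'tool_rot': array([-3.13991934e+00,  1.41505485e-05,  2.79877777e+00]), 'force': array([0.0238635 , 0.01655542, 0.76553602]), 'torque': array([0.00771271, 0.00849319, 0.0453532 ]), 'gripper_force': 0.0, 'width': 85.52433655732302} 18.700000000000003
```

View pics/top0.png

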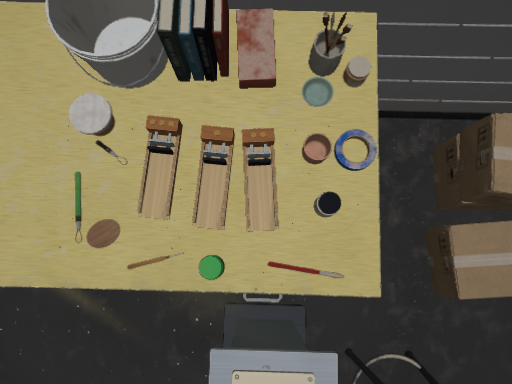

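View pics/side0.png

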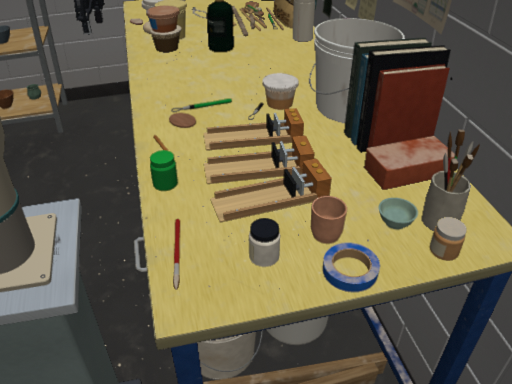

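Candidates for the jar: the white body with black cap (top 328,204; side 264,242), the green one (top 211,267; side 163,170), and the brown-and-white pot (top 358,69; side 448,238). Only the first is white with a black cap. I'll confirm it, along with the studs, in one enlarged composite.

```bash
cat > h.py <<'E'
import numpy as np,cv2
from cell import ctrl
def ray(n,uv):
    c=ctrl.calibration(n);p=cv2.undistortPoints(np.float64([[uv]]),c["mtx"],c["distortion"]).ravel()
    R,t=np.array(c["R"]),np.array(c["t"]);return -R.T@t,R.T@np.array([p[0],p[1],1])
def plane(n,uv,z):
    o,d=ray(n,uv);return (o+d*(z-o[2])/d[2]).round(1)
def proj(n,X):
    c=ctrl.calibration(n);return cv2.projectPoints(np.float64(X).reshape(-1,1,3),cv2.Rodrigues(np.array(c["R"]))[0],np.array(c["t"]),c["mtx"],c["distortion"])[0].reshape(-1,2).round(1)
E
python3 - <<'E'
from h import *
t=cv2.imread("pics/top0.png");s=cv2.imread("pics/side0.png")
r=lambda i,x,y,w,h,W,H:cv2.resize(i[y:y+h,x:x+w],(W,H),interpolation=cv2.INTER_CUBIC)
a=r(t,135,110,150,125,480,400);b=r(s,200,100,135,170,318,400)
cv2.imwrite("pics/c.png",np.hstack([a,b]))
# jar cap (black) top
g=t.max(2);m=np.zeros_like(g);m[185:222,310:348]=(g[185:222,310:348]<50)
cs=max(cv2.findContours(m,0,1)[0],key=cv2.contourArea);(e,rr)=cv2.minEnclosingCircle(cs);print("cap",e,rr,plane("top",e,80))
m=np.zeros_like(g);g=s.max(2);m[215:270,240:290]=g[215:270,240:290]<60
cs=max(cv2.findContours(m,0,1)[0],key=cv2.contourArea);print(cv2.boundingRect(cs))
x=plane("top",e,80);print(proj("side",[[*x[:2],80],[*x[:2],0],[x[0]+30,x[1],80],[x[0]-30,x[1],80]]))
# wood masks: floors
hsv=cv2.cvtColor(t,cv2.COLOR_BGR2HSV)
for u in[(156,185),(212,190),(260,195),(180,280)]:print(u,hsv[u[1],u[0]])
for u in[(163,125),(217,133),(258,136)]:print("stop",u,hsv[u[1],u[0]])
m=((hsv[:,:,0]<16)&(hsv[:,:,1]>150)&(hsv[:,:,2]>50)).astype(np.uint8);m[:105]=0;m[160:]=0;m[:,290:]=0;m[:,:140]=0
for c in cv2.findContours(m,0,1)[0]:
    if cv2.contourArea(c)>100:
        q=cv2.minAreaRect(c);print(q,plane("top",q[0],50))
E
```

```text
cap (329.2926940917969, 202.506103515625) 10.869624137878418 [ 517.4 -128.4   80. ]
(251, 219, 28, 23)
[[263.4 226.9]
 [262.9 256.9]
 [278.7 224.4]
 [247.9 229.5]]
(156, 185) [ 19  87 173]
(212, 190) [ 18  87 168]
(260, 195) [ 18  87 170]
(180, 280) [ 24 104 167]
stop (163, 125) [ 14 151  98]
stop (217, 133) [ 18 150 148]
stop (258, 136) [ 13 147 125]
```

View pics/c.png

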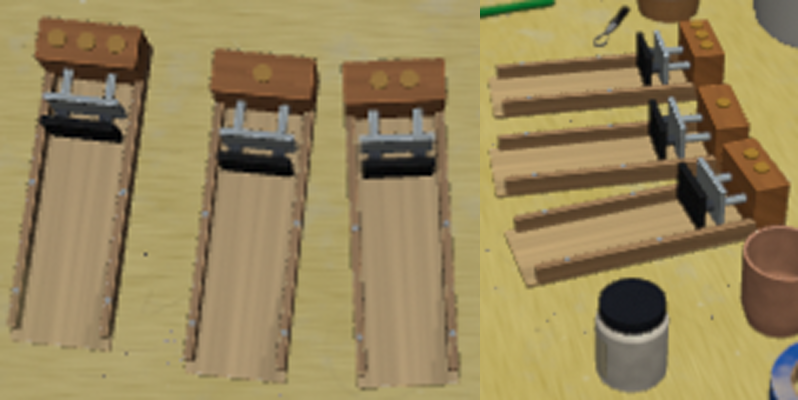

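The crop shows the white, black-capped jar clearly. The lanes from left to right in the top view have 3 studs (stop ≈163,125), 1 stud (≈217,133) and 2 studs (≈258,136). The jar is at about (519,-129), reach 535, and both views agree to about 3 mm. I'll move above it now.

carry_out(deltas=[0, 0, -9.8, 0, 0, 0, -1, 0, 0, -9.8, 0, 0, 0, -1, 0, 0, 0, -0.019, -0.046, 0, -1, 0, 0, 0, -0.019, -0.046, 0, -1, 0, 0, 0, -0.019, -0.046, 0, -1, 0, 0, 0, -0.019, -0.046, 0, -1, 0, 0, 0, -0.019, -0.046, 0, -1, 0, 0, 0, -0.019, -0.046, 0, -1, 0, 0, 0, -0.019, -0.046, 0, -1, 0, 0, 0, -0.019, -0.046, 0, -1, 0, 0, 0, -0.019, -0.046, 0, -1, 0, 0, 0, -0.019, -0.046, 0, -1])

```text
clock: 1.6
eef_pos: [408.4, 150.5, 231.2]
tool_rot: [3.142, -0.0, 3.141]
force: [-0.5, -0.4, -0.3]
width: 85.5
gripper_force: 0.0
```

carry_out(deltas=[0, 0, 0, -0.019, -0.046, 0, -1, 0, 0, 0, -0.019, -0.046, 0, -1, 0, 0, 0, -0.019, -0.046, 0, -1, 0, 0, 0, -0.019, -0.046, 0, -1, 0, 0, 0, -0.019, -0.046, 0, -1, 0, 0, 0, -0.019, -0.046, 0, -1, 0, 0, 0, 0.003, -0.006, 0.04, -1, 0, 0, 0, 0, 0, 0.04, -1, 0, 0, 0, 0, 0, 0, -1, 0, 0, 0, 0, 0, 0, -1])

```text
clock: 2.85
eef_pos: [519.7, -130.0, 152.2]
tool_rot: [-3.141, 0.001, 3.141]
force: [0.3, -0.9, 0.3]
width: 85.3
gripper_force: 0.0
```

carry_out(deltas=[0, 0, 0, 0, 0, 0.03, -1, 0, 0, 0, 0, 0, 0.03, -1, 0, 0, 0, 0, 0, 0.025, -1, 0, 0, 0, 0, 0, 0.025, -1, 0, 0, 0, 0, 0, 0.02, -1, 0, 0, 0, 0, 0, 0, -1])

```text
clock: 3.6
eef_pos: [519.5, -129.8, 21.8]
tool_rot: [-3.142, 0.0, 3.141]
force: [0.4, -0.4, 1.0]
width: 85.6
gripper_force: 0.0
```

Run:
```python
from h import *
t=ctrl.get_image("top")[:,:,::-1];s=ctrl.get_image("side")[:,:,::-1]
r=lambda i,x,y,w,h,W,H:cv2.resize(i[y:y+h,x:x+w],(W,H),interpolation=cv2.INTER_CUBIC)
cv2.imwrite("pics/d.png",np.hstack([r(t,280,150,90,90,400,400),r(s,215,160,100,110,364,400)]))
print(ctrl.read_state()["force"])
```

```text
[-0.72636316 -0.13283473 -0.02919061]
```

View pics/d.png

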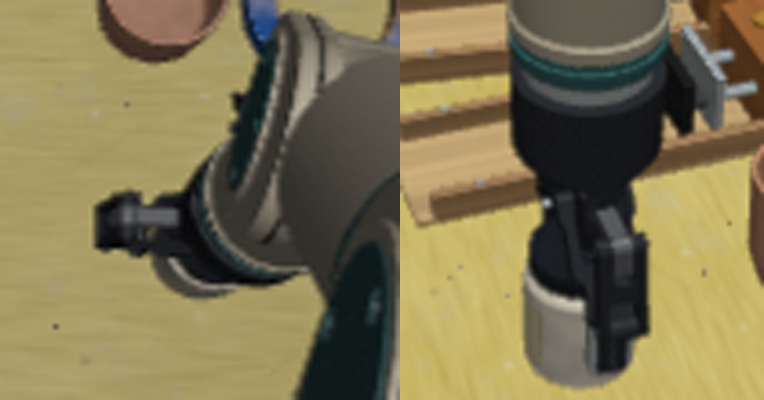

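The fingers straddle the jar (side view, jar centre ≈264,245). Closing.

carry_out(deltas=[0, 0, 0, 0, 0, 0, 1, 0, 0, 0, 0, 0, 0, 1, 0, 0, 0, 0, 0, 0, 1, 0, 0, 0, 0, 0, 0, 1, 0, 0, 0, 0, 0, 0, 1, 0, 0, 0, 0, 0, 0, 1, 0, 0, 0, 0, 0, 0, 1, 0, 0, 0, 0, 0, 0, 1])

```text
clock: 4.7
eef_pos: [519.9, -128.5, 23.0]
tool_rot: [3.14, 0.002, -3.141]
force: [-2.0, 3.3, 8.3]
width: 59.1
gripper_force: 62.9
```

```bash
python3 -c "
from cell import ctrl
s=ctrl.read_state();print(s['tau'],s['qpos'],s['force'])"
```

```text
[  1.87285792 -48.45262527   2.97295399  -8.16555798   0.47118779
  -0.6071602    0.08244014] [ 0.18066223  0.79060106  0.0159163   1.98501679 -0.03660987  0.36441059
  1.79714941] [-1.99652268  3.29588819  8.3405627 ]
```

carry_out(deltas=[0, 0, 0, 0, 0, -0.01, 1, 0, 0, 0, 0, 0, -0.02, 1, 0, 0, 0, 0, 0, -0.02, 1, 0, 0, 0, 0, 0, -0.01, 1, 0, 0, 0, 0, 0, 0, 1, 0, 0, 0, 0, 0, 0, 1, 0, 0, 0, 0, 0, 0, 1, 0, 0, 0, 0, 0, 0, 1])

```text
clock: 5.7
eef_pos: [518.6, -130.0, 80.8]
tool_rot: [3.141, -0.001, 3.141]
force: [-0.5, 0.2, -5.5]
width: 59.0
gripper_force: 66.0
```

Run:
```python
from h import *
f=[]
for i in range(30):
    s=ctrl.read_state();f.append(s["force"])
    im=ctrl.get_image("side")
f=np.array(f);print(f[5:].mean(0),f[5:].std(0)/5,s["tau"],s["eef_pos"],s["clock"])
cv2.imwrite("pics/e.png",im[:,:,::-1])
t=ctrl.get_image("top");cv2.imwrite("pics/f.png",t[:,:,::-1])
```

```text
[ 0.08926443  0.08937058 -5.84770466] [0.10748397 0.09142485 0.0728887 ] [-8.40583471e-04 -5.38863552e+01  1.19404916e+00 -1.18843970e+01
  8.15060630e-03  9.84834944e-03 -1.60145527e-05] [ 518.92985739 -130.04447037   81.30589718] 7.15
```

Weight is about 5.85 N minus a bias of roughly 0.1–0.35 N, so 600–630 g. The 3-stud lane fits and stays within tolerance. Next I measure lane_full from its middle stud and its mouth edge.

Run:
```python
from h import *
t=cv2.imread("pics/top0.png");hsv=cv2.cvtColor(t,cv2.COLOR_BGR2HSV).astype(int)
# floor mask & front edge
m=((hsv[:,:,0]<=21)&(hsv[:,:,1]<98)&(hsv[:,:,2]>120)).astype(np.uint8);m[:, :130]=0;m[:,185:]=0;m[:145]=0;m[230:]=0
c=max(cv2.findContours(m,0,1)[0],key=cv2.contourArea);q=cv2.boxPoints(cv2.minAreaRect(c));print("floor",q.tolist(),cv2.contourArea(c))
front=np.array(sorted(q.tolist(),key=lambda p:-p[1])[:2]);P=[plane("top",p,6) for p in front];print("front corners",P)
# studs: brass, brighter on the stop
for (n,x0,y0,x1,y1) in[("top",145,112,182,134)]:
    r=hsv[y0:y1,x0:x1];mm=((r[:,:,0]>=15)&(r[:,:,1]>140)&(r[:,:,2]>105)).astype(np.uint8)
    k,_,st,ce=cv2.connectedComponentsWithStats(mm)
    for i in range(1,k):
        if st[i,4]>4:print(st[i,4],ce[i]+[x0,y0],plane(n,ce[i]+[x0,y0],57))
S=plane("top",(162.2,123.1),56)
F=(P[0]+P[1])/2
d=(S-F)[:2];print(S,F,"len",np.hypot(*d),"yaw",np.degrees(np.arctan2(d[1],d[0])))
u=d/np.hypot(*d);o=F[:2]+130*u;v=np.array([-u[1],u[0]]);print("origin",o)
w=lambda x,y,z:[*(o+x*u+y*v),z]
pts=[w(-130,41.5,6),w(-130,-41.5,6),w(130,-41.5,54),w(130,41.5,54),w(94,41.5,54),w(94,-41.5,54),w(112,0,56),w(0,33.5,22),w(0,-33.5,22)]
out=[]
for n,f,(x,y,ww,h),sc in(("top","pics/top0.png",(125,105,70,120),5),("side","pics/side0.png",(195,95,120,60),3.7)):
    i=cv2.imread(f)[y:y+h,x:x+ww];i=cv2.resize(i,None,fx=sc,fy=sc,interpolation=cv2.INTER_CUBIC)
    for p in proj(n,pts):cv2.circle(i,tuple(int(k) for k in (p-[x,y]+.5)*sc),3,(255,0,255),1)
    out.append(i)
H=600;i=np.zeros((H,800,3),np.uint8);i[:out[0].shape[0],:350]=out[0][:600];i[:out[1].shape[0],352:352+out[1].shape[1]]=out[1]
cv2.imwrite("pics/g.png",i)
```

```text
floor [[137.78530883789062, 216.06097412109375], [144.5693359375, 150.93429565429688], [175.64877319335938, 154.17172241210938], [168.86474609375, 219.29840087890625]] 1538.5
front corners [array([470.2, 277.9,   6. ]), array([476.3, 359.5,   6. ])]
29 [152.34482759 121.31034483] [718.1 325.2  57. ]
30 [161.36666667 122.36666667] [716.1 301.8  57. ]
30 [170.6        123.36666667] [714.1 277.9  57. ]
[714.5 299.8  56. ] [473.25 318.7    6.  ] len 241.98919913913514 yaw -4.479514841001965
origin [602.85289183 308.54665428]
```

View pics/g.png

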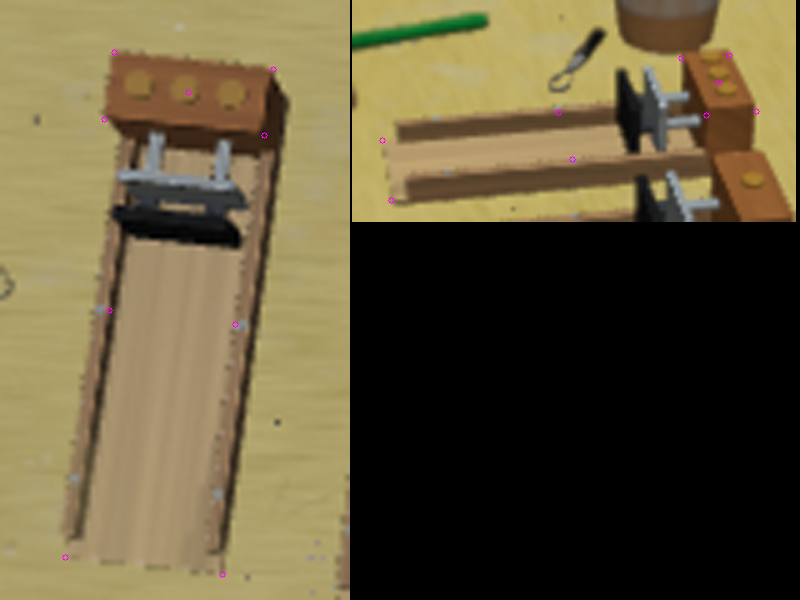

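carry_out(deltas=[0, 0, 0, 0, 0.02, 0, 1, 0, 0, 0, 0, 0.04, 0, 1, 0, 0, 0, 0, 0.04, 0, 1, 0, 0, 0, 0, 0.04, 0, 1, 0, 0, 0, 0, 0.04, 0, 1, 0, 0, 0, 0, 0.04, 0, 1, 0, 0, 0, 0, 0.04, 0, 1, 0, 0, 0, 0, 0.04, 0, 1, 0, 0, 0, 0, 0.04, 0, 1, 0, 0, 0, 0, 0.04, 0, 1, 0, 0, 0, 0, 0.04, 0, 1, 0, 0, 0, 0, 0.025, 0, 1])

```text
clock: 8.75
eef_pos: [518.4, 318.2, 81.1]
tool_rot: [3.14, -0.0, -3.14]
force: [-0.4, -0.5, -5.9]
width: 59.0
gripper_force: 66.5
```

carry_out(deltas=[0, 0, 4.4, 0, 0, 0, 1, 0, 0, 0, 0, 0, 0.01, 1, 0, 0, 0, 0, 0, 0.01, 1, 0, 0, 0, 0, 0, 0, 1, 0, 0, 0, 0, 0, 0, 1, 0, 0, 0, 0, 0, 0, 1])

```text
clock: 9.5
eef_pos: [519.6, 314.9, 61.6]
tool_rot: [3.141, 0.0, 3.064]
force: [0.5, 0.5, -5.2]
width: 58.7
gripper_force: 66.6
```

Run:
```python
from h import *
t=ctrl.get_image("top")[:,:,::-1];s=ctrl.get_image("side")[:,:,::-1]
r=lambda i,x,y,w,h,W,H:cv2.resize(i[y:y+h,x:x+w],(W,H),interpolation=cv2.INTER_CUBIC)
cv2.imwrite("pics/i.png",np.hstack([r(t,120,150,80,90,355,400),r(s,185,80,100,90,444,400)]))
p=ctrl.read_state()["eef_pos"];print(p,ctrl.read_state()["tool_rot"])
b=p[2]-22.5
print("jar bottom proj side",proj("side",[[*p[:2],b],[*p[:2],b+58]]))
```

```text
[519.48058064 315.07483001  61.65094674] [3.14110336e+00 4.69031999e-04 3.06405004e+00]
jar bottom proj side [[220.8 128.2]
 [219.9 108.7]]
```

View pics/i.png

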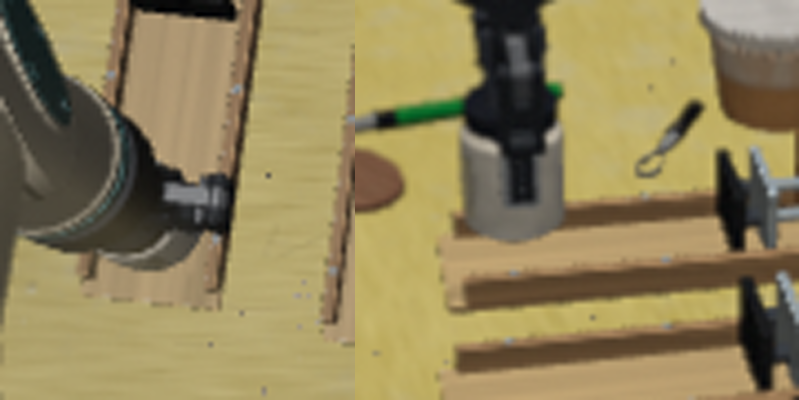

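Jar bottom at side pixel (221,134), where predicted, and over the lane mouth. I'll lower it until it is among the rails and check the side force.

carry_out(deltas=[0, 0, 0, 0, 0, 0.01, 1, 0, 0, 0, 0, 0, 0.006, 1, 0, 0, 0, 0, 0, 0.004, 1, 0, 0, 0, 0, 0, 0.004, 1, 0, 0, 0, 0, 0, 0.004, 1, 0, 0, 0, 0, 0, 0, 1, 0, 0, 0, 0, 0, 0, 1])

```text
clock: 10.48
eef_pos: [519.2, 315.1, 33.3]
tool_rot: [3.141, -0.0, 3.064]
force: [0.5, 0.8, -6.8]
width: 59.1
gripper_force: 66.7
```

carry_out(deltas=[0, 0, 0, 0, 0, 0.002, 1, 0, 0, 0, 0, 0, 0.001, 1, 0, 0, 0, 0, 0, 0, 1])

```text
clock: 10.85
eef_pos: [519.3, 315.1, 30.3]
tool_rot: [3.141, 0.0, 3.064]
force: [0.4, 0.8, -5.8]
width: 58.8
gripper_force: 66.7
```

carry_out(deltas=[0, 0, 0, 0, 0, 0.001, 1, 0, 0, 0, 0, 0, 0, 1])

```text
clock: 11.1
eef_pos: [519.3, 315.1, 29.3]
tool_rot: [3.141, 0.0, 3.064]
force: [0.2, 1.8, -6.8]
width: 59.0
gripper_force: 66.7
```

carry_out(deltas=[0, 0, 0, 0, 0, 0.001, 1, 0, 0, 0, 0, 0, 0, 1])

```text
clock: 11.35
eef_pos: [519.2, 315.1, 29.0]
tool_rot: [3.141, 0.0, 3.064]
force: [-3.3, -0.3, 3.9]
width: 59.1
gripper_force: 67.1
```

Touched down. Releasing.

carry_out(deltas=[0, 0, 0, 0, 0, 0, -1, 0, 0, 0, 0, 0, 0, -1, 0, 0, 0, 0, 0, 0, -1, 0, 0, 0, 0, 0, 0, -1, 0, 0, 0, 0, 0, 0, -1, 0, 0, 0, 0, 0, 0, -1])

```text
clock: 12.1
eef_pos: [519.2, 315.0, 28.3]
tool_rot: [-3.142, -0.0, 3.064]
force: [-0.4, -0.3, -0.2]
width: 84.8
gripper_force: 0.0
```

Run:
```python
from h import *
f=[]
for i in range(16):
    s=ctrl.read_state();f.append(s["force"]);im=ctrl.get_image("side")
f=np.array(f);print(f.mean(0),f.std(0)/4,s["width"],s["eef_pos"],s["clock"])
```

```text
[ 0.22415539 -0.03567264  0.11005899] [0.11258379 0.10050795 0.09540955] 85.7206444260357 [519.20534292 314.96865111  28.29268167] 12.85
```

Net weight is (5.85+0.11)/9.81 ≈ 607 g, so the full lane is right. Next: rise, back off along the lane, shut the fingers and come down in front of the jar.

carry_out(deltas=[0, 0, 0, 0, 0, -0.02, -1, 0, 0, 0, 0, 0, -0.03, -1, 0, 0, 0, 0, 0, -0.032, -1, 0, 0, 0, 0, 0, 0, -1, 0, 0, 0, 0.035, 0, 0, 1, 0, 0, 0, 0.035, 0, 0, 1, 0, 0, 0, 0, 0, 0, 1, 0, 0, 0, 0, 0, 0, 1, 0, 0, 0, 0, 0, 0, 1, 0, 0, 0, 0, 0, 0, 1, 0, 0, 0, 0, 0, 0, 1])

```text
clock: 14.28
eef_pos: [449.8, 320.2, 110.2]
tool_rot: [-3.141, 0.0, 3.064]
force: [0.2, -0.2, -0.6]
width: 0.2
gripper_force: 0.0
```

carry_out(deltas=[0, 0, 0, 0, 0, 0.03, 1, 0, 0, 0, 0, 0, 0.03, 1, 0, 0, 0, 0, 0, 0.015, 1, 0, 0, 0, 0, 0, 0.01, 1, 0, 0, 0, 0, 0, 0, 1, 0, 0, 0, 0, 0, 0, 1])

```text
clock: 15.02
eef_pos: [450.0, 320.8, 26.0]
tool_rot: [3.141, 0.001, 3.064]
force: [0.1, 0.6, 0.2]
width: 0.0
gripper_force: 0.0
```

Run:
```python
from h import *
t=ctrl.get_image("top")[:,:,::-1];s=ctrl.get_image("side")[:,:,::-1]
r=lambda i,x,y,w,h,W,H:cv2.resize(i[y:y+h,x:x+w],(W,H),interpolation=cv2.INTER_CUBIC)
cv2.imwrite("pics/j.png",np.hstack([r(t,120,110,80,130,246,400),r(s,185,80,120,90,533,400)]))
```

```text
(no output)
```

View pics/j.png

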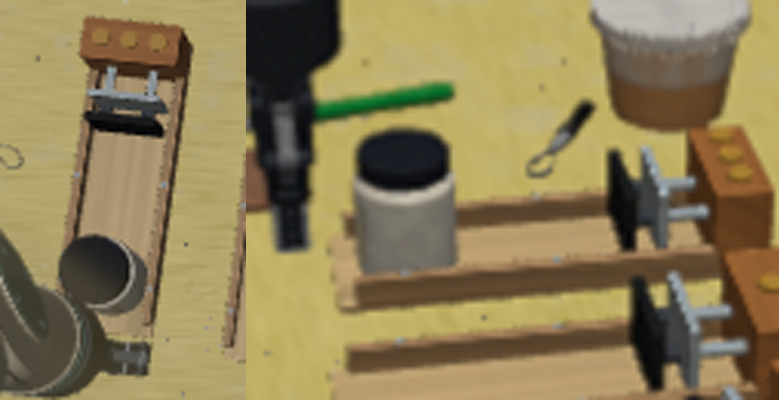

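The jar stands in the lane (side ≈277,127) with the shut fingers in front of it. Advancing.

carry_out(deltas=[0, 0, 0, -0.01, 0, 0, 1, 0, 0, 0, -0.01, 0, 0, 1, 0, 0, 0, -0.004, 0, 0, 1, 0, 0, 0, -0.004, 0, 0, 1, 0, 0, 0, -0.004, 0, 0, 1, 0, 0, 0, -0.004, 0, 0, 1, 0, 0, 0, -0.004, 0, 0, 1, 0, 0, 0, -0.004, 0, 0, 1])

```text
clock: 16.12
eef_pos: [490.3, 317.2, 24.9]
tool_rot: [-3.14, -0.005, 3.065]
force: [-6.8, 0.2, 4.2]
width: -0.0
gripper_force: 0.9
```

carry_out(deltas=[0, 0, 0, -0.004, 0, 0, 1, 0, 0, 0, -0.005, 0, 0, 1, 0, 0, 0, -0.005, 0, 0, 1, 0, 0, 0, -0.005, 0, 0, 1, 0, 0, 0, -0.005, 0, 0, 1])

```text
clock: 16.75
eef_pos: [514.2, 315.5, 24.9]
tool_rot: [-3.14, -0.006, 3.065]
force: [-8.2, 1.1, 4.2]
width: 0.0
gripper_force: 0.9
```

carry_out(deltas=[0, 0, 0, -0.005, 0, 0, 1, 0, 0, 0, -0.005, 0, 0, 1, 0, 0, 0, -0.005, 0, 0, 1, 0, 0, 0, -0.005, 0, 0, 1, 0, 0, 0, -0.005, 0, 0, 1])

```text
clock: 17.38
eef_pos: [539.0, 313.6, 24.9]
tool_rot: [-3.14, -0.006, 3.065]
force: [-7.3, 1.5, 5.0]
width: -0.0
gripper_force: 0.9
```

carry_out(deltas=[0, 0, 0, -0.004, 0, -0.001, 1, 0, 0, 0, -0.004, 0, -0.0005, 1, 0, 0, 0, -0.004, 0, 0, 1])

```text
clock: 17.75
eef_pos: [553.9, 312.0, 26.4]
tool_rot: [-3.141, -0.001, 3.064]
force: [-4.6, 0.2, -1.1]
width: -0.1
gripper_force: 1.6
```

carry_out(deltas=[0, 0, 0, -0.003, 0, 0, 1, 0, 0, 0, -0.003, 0, 0, 1])

```text
clock: 18.0
eef_pos: [560.2, 311.7, 26.6]
tool_rot: [-3.141, -0.0, 3.064]
force: [-3.4, 0.6, -1.2]
width: -0.1
gripper_force: 1.6
```

carry_out(deltas=[0, 0, 0, -0.002, 0, 0, 1, 0, 0, 0, -0.002, 0, 0, 1])

```text
clock: 18.25
eef_pos: [564.1, 311.4, 26.7]
tool_rot: [-3.142, -0.0, 3.064]
force: [-3.4, -0.0, -1.7]
width: 0.1
gripper_force: 1.6
```

carry_out(deltas=[0, 0, 0, -0.0015, 0, 0, 1, 0, 0, 0, -0.0015, 0, 0, 1])

```text
clock: 18.5
eef_pos: [567.1, 311.3, 26.8]
tool_rot: [3.142, -0.0, 3.064]
force: [-3.5, 0.1, -1.3]
width: 0.1
gripper_force: 1.6
```

carry_out(deltas=[0, 0, 0, -0.0015, 0, 0, 1, 0, 0, 0, -0.0015, 0, 0, 1])

```text
clock: 18.75
eef_pos: [570.2, 311.0, 26.8]
tool_rot: [3.142, -0.0, 3.064]
force: [-3.5, 0.6, -2.0]
width: -0.3
gripper_force: 1.6
```

carry_out(deltas=[0, 0, 0, -0.001, 0, 0, 1, 0, 0, 0, -0.001, 0, 0, 1])

```text
clock: 19.0
eef_pos: [572.1, 310.8, 26.8]
tool_rot: [-3.142, -0.0, 3.064]
force: [-3.8, 0.3, -1.1]
width: -0.0
gripper_force: 1.6
```

carry_out(deltas=[0, 0, 0, -0.001, 0, 0, 1, 0, 0, 0, -0.001, 0, 0, 1])

```text
clock: 19.25
eef_pos: [573.3, 310.7, 26.5]
tool_rot: [-3.141, -0.002, 3.064]
force: [-5.7, 0.1, -2.2]
width: 0.2
gripper_force: 2.4
```

carry_out(deltas=[0, 0, 0, -0.001, 0, 0, 1, 0, 0, 0, -0.001, 0, 0, 1])

```text
clock: 19.5
eef_pos: [574.3, 310.5, 26.1]
tool_rot: [-3.141, -0.004, 3.064]
force: [-5.9, 0.5, -2.7]
width: -0.1
gripper_force: 3.2
```

Buffer contact at TCP x≈572.5. Pressing on in small steps.

carry_out(deltas=[0, 0, 0, -0.001, 0, 0, 1, 0, 0, 0, -0.001, 0, 0, 1])

```text
clock: 19.75
eef_pos: [575.0, 310.4, 25.7]
tool_rot: [-3.14, -0.006, 3.065]
force: [-8.4, 0.9, -1.8]
width: 0.4
gripper_force: 3.6
```

carry_out(deltas=[0, 0, 0, -0.001, 0, 0, 1, 0, 0, 0, 0, 0, 0, 1])

```text
clock: 20.0
eef_pos: [575.4, 310.5, 25.6]
tool_rot: [-3.14, -0.007, 3.065]
force: [-8.6, 0.2, -2.0]
width: -0.3
gripper_force: 3.2
```

carry_out(deltas=[0, 0, 0, -0.001, 0, 0, 1, 0, 0, 0, 0, 0, 0, 1])

```text
clock: 20.25
eef_pos: [575.7, 310.6, 25.6]
tool_rot: [-3.14, -0.008, 3.065]
force: [-9.4, 1.0, -1.5]
width: 0.2
gripper_force: 3.2
```

carry_out(deltas=[0, 0, 0, -0.001, 0, 0, 1, 0, 0, 0, 0, 0, 0, 1])

```text
clock: 20.5
eef_pos: [576.1, 310.6, 25.6]
tool_rot: [-3.14, -0.009, 3.065]
force: [-11.7, 0.6, 0.0]
width: 0.1
gripper_force: 3.1
```

carry_out(deltas=[0, 0, 0, -0.001, 0, 0, 1, 0, 0, 0, 0, 0, 0, 1, 0, 0, 0, 0, 0, 0, 1])

```text
clock: 20.88
eef_pos: [576.4, 310.7, 25.6]
tool_rot: [-3.14, -0.01, 3.066]
force: [-12.6, 0.5, 0.7]
width: -0.1
gripper_force: 3.0
```

Run:
```python
from h import *
f=[]
for i in range(8):
    s=ctrl.read_state();f.append(s["force"]);im=ctrl.get_image("side")
f=np.array(f);print(f.mean(0),s["eef_pos"],s["clock"])
```

```text
[-12.7128658    0.58356208   0.43488775] [576.39063632 310.72924717  25.60797099] 21.225
```

carry_out(deltas=[0, 0, 0, 0, 0, 0, 1, 0, 0, 0, 0, 0, 0, 1, 0, 0, 0, 0, 0, 0, 1, 0, 0, 0, 0, 0, 0, 1, 0, 0, 0, 0, 0, 0, 1, 0, 0, 0, 0, 0, 0, 1, 0, 0, 0, 0, 0, 0, 1, 0, 0, 0, 0, 0, 0, 1, 0, 0, 0, 0, 0, 0, 1])

```text
clock: 22.4
eef_pos: [576.4, 310.7, 25.6]
tool_rot: [-3.14, -0.01, 3.066]
force: [-13.0, 0.7, 0.2]
width: -0.2
gripper_force: 3.0
```

carry_out(deltas=[0, 0, 0, 0.002, 0, 0, 1, 0, 0, 0, 0.002, 0, 0, 1, 0, 0, 0, 0.002, 0, 0, 1, 0, 0, 0, 0.002, 0, 0, 1, 0, 0, 0, 0.002, 0, 0, 1, 0, 0, 0, 0.002, 0, 0, 1, 0, 0, 0, 0.003, 0, 0, 1, 0, 0, 0, 0.005, 0, 0, 1, 0, 0, 0, 0.01, 0, 0, 1, 0, 0, 0, 0.02, 0, 0, 1, 0, 0, 0, 0.02, 0, 0, 1, 0, 0, 0, 0.02, 0, 0, 1])

```text
clock: 23.9
eef_pos: [491.1, 317.3, 26.9]
tool_rot: [3.141, -0.0, 3.064]
force: [-0.1, -0.2, 0.1]
width: -0.4
gripper_force: 0.0
```

carry_out(deltas=[0, 0, 0, 0.02, 0, -0.02, 1, 0, 0, 0, 0.02, 0, -0.04, 1, 0, 0, 0, 0, 0, -0.04, 1, 0, 0, 0, 0, 0, -0.04, 1, 0, 0, 0, 0, 0, 0, 1, 0, 0, 0, 0, 0, 0, 1])

```text
clock: 24.65
eef_pos: [451.6, 320.0, 166.4]
tool_rot: [-3.141, -0.001, 3.064]
force: [0.7, -0.8, -0.5]
width: -0.3
gripper_force: 0.0
```

Run:
```python
from h import *
t=ctrl.get_image("top")[:,:,::-1];s=ctrl.get_image("side")[:,:,::-1]
r=lambda i,x,y,w,h,W,H:cv2.resize(i[y:y+h,x:x+w],(W,H),interpolation=cv2.INTER_CUBIC)
cv2.imwrite("pics/k.png",np.hstack([r(t,120,100,270,180,420,280),r(s,185,80,210,220,267,280)]))
print(ctrl.read_state()["force"],ctrl.read_state()["clock"])
```

```text
[-0.34102408  0.0527212  -0.02538484] 24.75
```

View pics/k.png

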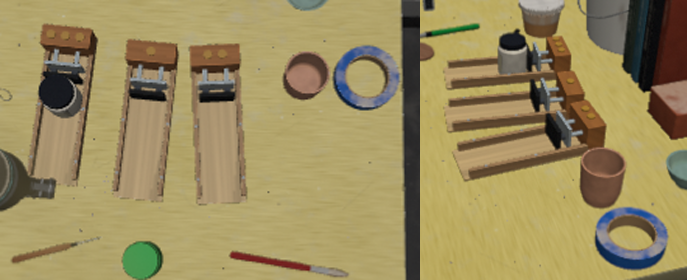

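The jar stands upright against the buffer of the 3-stud lane (top ≈157,160). The cup and tape roll are where they were, and the arm is clear.

```bash
python3 -c "
from cell import ctrl
print(ctrl.finish_job())"
```

```text
the job is handed in; nothing more can be done
None
```

The jar weighed about 607 g and stands upright in the three-stud lane after about 1.5 s against the buffer at an estimated 10 N (wrist about 13 N, friction included); the job was handed in at about 25 s, with no verdict returned.

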